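# Free the drooping bolt of the stock cage and hold its gate ajar

### The job

Open the metal-stock cage for me: its barrel bolt droops and its worn nose has hooked behind the bent-up lip of the keeper, so lift the bolt by its ball knob and, keeping it up, draw it back clear of the keeper without wrenching it against the keeper. Then pull the gate ajar by about a hand's width (8 to 9 cm between the gate's free edge and where it was when shut) and finish while still holding it there with the fingers, the bolt still drawn, because the sprung hinge would pull it shut. Leave everything else on the bench and on the cage roof where it is.

Things in the scene. Friction and masses are not known exactly. Their poses are not given: they have to be found in the camera images.
- cage: fixed bench cage of dark steel angle and wire mesh with a sheet roof, 300 mm wide, 200 deep, 242 high. Origin: centre of its underside; z up. Its own -x side is the front with the gate (front plane at x = -100 mm); own +y is the hinge side, own -y the lock side. It can stand in varied places and yaws.
- hinge (a point): point on the gate's vertical hinge axis, 200 mm above the bench, at the front corner on the cage's own +y side (cage frame: -104, 121.5, 200 mm).
- gate (a joint): gate angle in rad, 0 = shut; grows as the lock side swings out of the front (the cage's own -x), clockwise seen from above; stop at 1.3. A spring pulls it shut: 0.3 N m when shut, 0.6 N m more per rad. While the bolt's nose is in the keeper it opens only about 0.015 rad.
- leaf: the gate leaf, 230 mm wide, 16 mm thick dark steel frame with wire mesh, from 30 to 225 mm above the bench; it carries the bolt and its guides on the front of its top rail. Origin on the hinge axis at bench height, axes as the cage's when shut.
- gate_edge (a point): top corner of the gate's free edge, on its front face, 225 mm above the bench, 234 mm from the hinge axis; it travels 80 mm (straight line) at a gate angle of 0.34 rad.
- bolt: plain steel barrel bolt, rod 16 mm in diameter, 210 mm long, 0.3 kg, along the front of the gate's top rail, axis 14 mm before the gate's face. Origin in its snug rear barrel, 120 mm from the knob and 195 mm from the nose's end along the rod; own -y points to the nose, +y the way it is drawn, -x out of the front. Underside: worn notch 8 mm deep, from 14 to 28 mm behind the nose's end.
- knob (a point): centre of the bolt's ball knob, 24 mm in diameter, on a 9 mm stem, 45 mm in front of the gate's face; about 203 mm above the bench when the bolt sags, 38 mm below the cage's top. Open space in front of, above and below it; guides and keeper stand out at most 29 mm from the gate's face.
- nose (a point): centre of the end of the bolt's nose (the end in the keeper).
- draw (a joint): how far the bolt is drawn, in m along the rod: about 0 = shot home (starts from -0.003 to 0.002), grows as it is drawn from the keeper towards the hinge; stop at 0.042. Friction about 1.2 N; it stays where left. Not lifted, it jams against the lip at about 0.004; the nose has left the keeper at 0.024.
- lift (a joint): tilt of the bolt about its rear barrel in rad: 0 = sagging by its weight (nose low), grows as the knob is lifted; stop at 0.085, level at 0.055. Lifting the knob 1 mm adds 0.0083. The nose clears the lip above 0.042 (knob up 5 mm); 0.064 (knob up 8 mm) is comfortable. It must stay lifted until drawn past 0.022; it falls back when released.
- keeper: steel staple (loop of 4 mm strap, 19 mm wide, 48 mm high, 29 mm deep) fixed on the lock post; its lower edge towards the gate is bent up into a lip 4 mm thick that stands in the bolt's notch. Origin as the cage's.
- lip (a point): middle of the top edge of the keeper's bent-up lip, 199 mm above the bench.
- punch_tin: bystander: open steel tin of chasing punches, 72 mm across, about 125 mm tall, standing in front of the middle of the cage, outside the swing of the gate up to 0.5 rad. Origin: centre of its underside.
- ball_vise: bystander: engraver's ball vise, 92 mm across, 86 mm tall, in front of the cage's lock side, outside the swing of the gate up to 0.5 rad. Origin: centre of its underside.
- roof_plates: bystander: small stack of loose copper and brass plates, 130 x 100 x 12 mm, on the cage roof. Origin: centre of its underside.
- pitch_block: bystander: pale block 120 x 105 x 32 mm with a chased copper plate on it. Origin: centre of its underside.
- chasing_hammer: bystander: chasing hammer, 220 mm long, lying on the bench.
- graver: bystander: graver with a wooden mushroom handle, 120 mm long, lying on the bench.
- pencil: bystander: mechanical pencil, 150 mm long, lying on the bench.
- loupe: bystander: black eye loupe, 40 mm across, 30 mm tall. Origin: centre of its underside.

How it is judged:
On the way, in this order (a step that is already met when the one before it is completed fails the run):
1. the bolt is lifted so that its notch stands clear of the keeper's lip (value of joint lift above 0.035 rad).
2. the bolt is drawn, the gate not yet open (value of joint draw above 0.02 m and value of joint gate below 0.08 rad).
At the end, for the whole second after the job is handed in: the gate stands still, ajar by 0.26 to 0.50 rad (its free edge 60 to 115 mm from shut), the bolt drawn at least 24 mm and clear of the keeper, and the robot's fingers hold the bolt or the gate (more than 1 N) against the hinge spring (value of joint gate between 0.26 and 0.5 rad and velocity of joint gate between -0.08 and 0.08 rad/s and value of joint draw above 0.024 m and contact force between the fingers and leaf above 1 N and contact force between bolt and keeper below 0.5 N); the arm keeps its last pose, push and grip.
It fails at once if the bolt is wrenched against the keeper (more than 40 N) (contact force between bolt and keeper above 40 N).
It fails at once if a bystander is moved by more than 3 cm (distance of any of punch_tin, ball_vise, roof_plates, pitch_block, chasing_hammer, graver, pencil, loupe from where it was at the start of the episode above 0.03 m).
It also fails if it takes over 32 s, if anything falls off the work surface, if the arm or the gripper's body presses on something with over 40 N, if the wrist force passes 120 N, or if a joint passes its speed limit or range.

### The arm

A 7-joint arm with a two-finger parallel gripper is mounted at the origin on the work surface. World frame = base frame: x ahead of the robot, y to its left, z up, the work surface at z = 0. Lengths are in m, angles in rad, forces in N, time in s.
With the tool pointing down it reaches from about 0.4 to 0.925 m from the base axis. Payload 4.1 kg.
Tool frame: the origin (TCP) lies midway between the tips of the shut fingers; the grasp point (between the pads) lies 19 mm behind it; z points along the fingers, y is the line along which they close (so a half turn about z gives the same grasp; the last joint's range is limited). The gripper opens to 85 mm and grips with 20 to 120 N. Pads are 22 mm wide; open, the fingers measure 114 mm over their backs; the gripper's body (76 mm by 85 mm) begins 54 mm behind the grasp point. The pads swing forward as they close: fully open they stand 13 mm farther back than shut.
Start: joints at [-1.356, 0.398, 0.045, 1.537, -0.019, 1.207, -0.051], TCP at [0.201, 0.618, 0.231] pointing down, gripper open.
Joint ranges: [-2.82, 2.82], [-0.49, 2.23], [-1.37, 1.46], [0, 2.46], [-1.36, 4.5], [0.23, 2], [-2.94, 2.94]. Speed limits (rad/s): [2.57, 2.57, 3.14, 3.14, 3.14, 3.14, 3.14].

### API

Orientations are given as a rotation vector (axis times angle).
In Python, from workcell import robot gives the robot as it stands. The module is installed in compiled form; this text tells all that it offers. Calls block until the motion is done:
- robot.reach(position, orientation): joint-space move of the TCP to a pose.
- robot.move_l(position, ori=None, velocity=0.15): straight line of the TCP; ori=None keeps the orientation; velocity is the mean speed in m/s.
- robot.movej(angles): joint-space move.
- robot.gripper_to(opening, grip_force=None): finger opening in m; grip_force is the grip in N (None keeps the last); returns when the fingers have stopped.
- robot.wait(seconds).
- robot.ik(position, orientation): joint angles nearest the present ones, or None.
- robot.get_image(name): name is "scene" or "side" or "wrist"; returns the picture (480x640x3 uint8, red, green, blue); there is no depth.
- robot.camera_info(name): a dict with "mtx" (3x3 intrinsics, pixels), "eye" and "attitude" of the camera in the world. Camera axes: x right, y down, z forward; pixel columns grow to the right and rows downward; lengths in m; the calibration is good to about 2 mm. A picture is of the moment at which its call begins: read the wrist's pose just before it. camera_info takes no time and is no camera call; for the wrist camera it gives the pose at the moment of the call.
A pose or a line that the arm cannot do raises robot.Unreachable and nothing moves.
- robot.hand_in(): hands the job in; it is judged then, once.
Readings, each from a call of its own:
- robot.get_t(): time.
- robot.get_joint_pos(): joint angles.
- robot.get_qvel(): joint speeds.
- robot.get_effort(): joint torques, N m.
- robot.get_ee_pos(): TCP position.
- robot.get_tcp_rot(): TCP orientation.
- robot.get_force(): force on the tool from outside, world axes, zero at the start.
- robot.get_moment(): the same for the moment, N m.
- robot.get_opening(): finger opening in m.
- robot.get_grip_force(): force on a finger pad.
Only numpy, scipy, OpenCV 4.12 (cv2) and the standard library are available. Lean on these libraries where they do the work, as an engineer would, in place of code of your own. Each camera call takes 0.05 s, during which the arm holds its last target. There are 200 camera calls.

## Working session

There is one attempt and no reset: what is moved stays moved. The work goes in short steps, each a Python script; the robot and the scene stay as the last script left them, time stands still between calls to the robot, and variables do not carry over. Pictures are saved under pics/ and viewed, at most 10 in all, crops included, and the job is handed in when it is done.

```bash
mkdir -p pics; python3 - <<'E'
from workcell import robot
import cv2
for n in("scene","side"):
    im=robot.get_image(n); cv2.imwrite(f"pics/{n}0.png",im[:,:,::-1]); 
    i=robot.camera_info(n); print(n,i)
print(robot.get_t(),robot.get_tcp_rot(),robot.camera_info("wrist"))
E
```

```text
scene {'mtx': array([[479.33388703,   0.        , 315.44352831],
       [  0.        , 479.33388703, 240.47909702],
       [  0.        ,   0.        ,   1.        ]]), 'eye': array([ 1.04050222, -0.69610986,  0.72407503]), 'attitude': array([-2.08015672, -0.71065408,  0.3550733 ])}
side {'mtx': array([[615.37866663,   0.        , 315.89520674],
       [  0.        , 615.37866663, 244.15504575],
       [  0.        ,   0.        ,   1.        ]]), 'eye': array([ 0.14146689, -1.00677839,  1.11271845]), 'attitude': array([-2.24814042,  0.50264243, -0.20004848])}
0.1 [-4.90633585e-01 -3.10292640e+00  2.74821947e-03] {'mtx': array([[343.44091463,   0.        , 319.98827961],
       [  0.        , 343.44091463, 240.13187037],
       [  0.        ,   0.        ,   1.        ]]), 'eye': array([0.12090416, 0.6440832 , 0.37373231]), 'attitude': array([2.31222806, 1.68236999, 0.27932977])}
```

View pics/scene0.png

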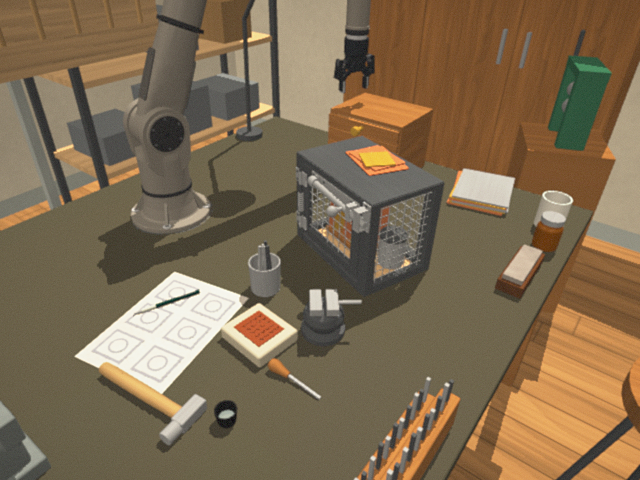

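View pics/side0.png

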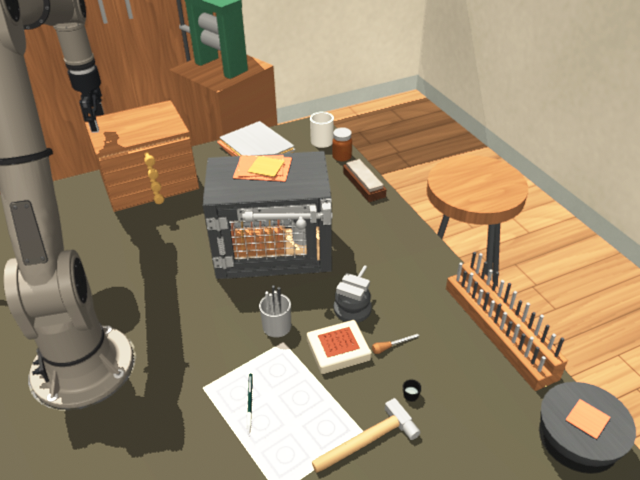

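The scene view shows the cage roof at about (298-442,140-200), with the bolt on the face turned towards lower left. The side view shows the front with the bolt at (245-325,213) and the knob near (301,222). I'll zoom both.

```bash
python3 - <<'E'
import cv2,numpy as np
a=cv2.imread("pics/scene0.png")[130:290,285:450]; b=cv2.imread("pics/side0.png")[145:285,195:345]
a=cv2.resize(a[:, :130],None,fx=3,fy=3,interpolation=cv2.INTER_CUBIC); b=cv2.resize(b[:110,:140],None,fx=2.9,fy=2.9,interpolation=cv2.INTER_CUBIC)
c=np.zeros((480,800,3),np.uint8); c[:a.shape[0],:a.shape[1]]=a; c[:b.shape[0],392:392+b.shape[1]]=b
cv2.imwrite("pics/z0.png",c)
E
```

```text
(no output)
```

View pics/z0.png

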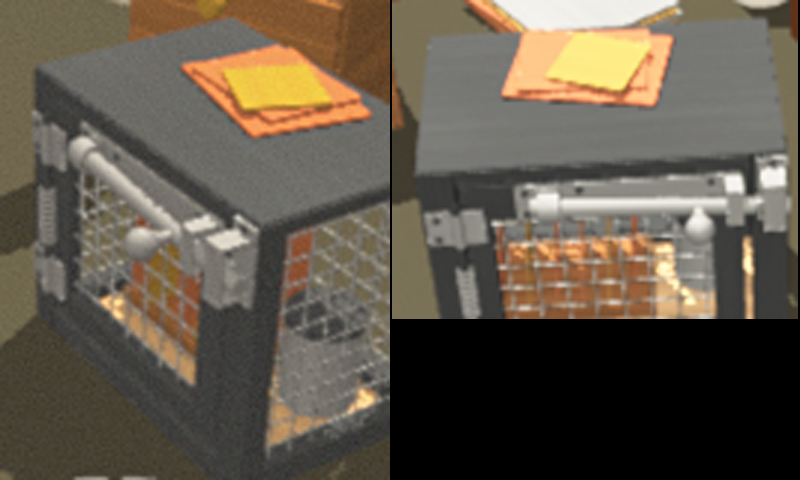

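```bash
cat > h.py <<'E'
from workcell import robot
import numpy as np, cv2
from scipy.spatial.transform import Rotation as R
def ray(i,px):
    d=R.from_rotvec(i["attitude"]).as_matrix()@np.linalg.solve(i["mtx"],[px[0],px[1],1]); return i["eye"],d/np.linalg.norm(d)
def tri(obs):
    A=np.zeros((3,3));b=np.zeros(3)
    rs=[ray(*o) for o in obs]
    for e,d in rs:
        P=np.eye(3)-np.outer(d,d);A+=P;b+=P@e
    x=np.linalg.solve(A,b); return x,[float(np.linalg.norm(np.cross(x-e,d))) for e,d in rs]
def plane(i,px,z):
    e,d=ray(i,px); return e+d*(z-e[2])/d[2]
E
python3 - <<'E'
from h import *
S=robot.camera_info("scene");D=robot.camera_info("side")
P={}
for n,a,b in [("knob",(332,211),(300.9,222.6)),("FH",(297.3,153.3),(203.6,204.3)),("FL",(372.3,204),(330.5,198.4)),("BH",(363.3,136),(207.4,158.1))]:
    P[n],r=tri([(S,a),(D,b)]);print(n,P[n].round(4),np.round(r,4))
print(plane(D,(325.3,152.6),.242))
v=P["FH"]-P["FL"];print(np.linalg.norm(v),np.arctan2(v[1],v[0])) # own +y
v=P["BH"]-P["FH"];print(np.linalg.norm(v),np.arctan2(v[1],v[0])) # own +x
E
```

```text
knob [0.553  0.0123 0.2064] [0.0012 0.0012]
FH [0.3613 0.1341 0.2397] [0.0018 0.0018]
FL [0.6362 0.0282 0.2425] [0.0027 0.0027]
BH [0.4281 0.3223 0.2385] [0.0008 0.0008]
[0.70683732 0.20474786 0.242     ]
0.2945403129106416 2.7736353440899433
0.1996612142404688 1.229731827154892
```

```bash
cat >> h.py <<'E'
YAW=1.215
def ori(a): # tool down, tool y at angle a
    y=np.array([np.cos(a),np.sin(a),0]);z=np.array([0,0,-1.]);x=np.cross(y,z)
    return R.from_matrix(np.column_stack([x,y,z])).as_rotvec()
E
python3 - <<'E'
from h import *
k=np.array([.553,.0123,.206])
for a in (YAW+np.pi/2,YAW-np.pi/2):
    for p,da in ((k+[0,0,.24],0),(k+[0,0,-.019],0),(k+[-.03,-.09,-.005],-.36)):
        q=robot.ik(p,ori(a+da)); print(a,None if q is None else np.round(q,2))
a=YAW+np.pi/2
if robot.ik(k+[0,0,-.019],ori(a)) is None: a-=np.pi
print(a)
robot.move_l([.201,.618,.42],velocity=.3)
robot.reach(k+[0,0,.24],ori(a))
robot.reach(k+[0,0,.11],ori(a))
i=robot.camera_info("wrist");im=robot.get_image("wrist");cv2.imwrite("pics/w1.png",im[:,:,::-1])
print(robot.get_t(),robot.get_ee_pos(),plane(i,(320,240),.2),robot.get_force())
np.save("w1.npy",i,allow_pickle=True)
E
```

```text
2.7857963267948964 [-0.62  0.16  0.62  1.42 -0.09  1.59  2.78]
2.7857963267948964 [-0.45  0.29  0.43  1.83 -0.14  1.05  2.81]
2.7857963267948964 [-0.56  0.27  0.75  1.88 -0.21  1.07  2.69]
-0.3557963267948965 [-0.84  0.2   0.9   1.42 -0.16  1.59 -0.3 ]
-0.3557963267948965 [-0.71  0.34  0.76  1.84 -0.27  1.07 -0.2 ]
-0.3557963267948965 [-0.73  0.33  0.98  1.88 -0.31  1.09 -0.34]
2.7857963267948964
3.9917 [0.5545382  0.01245296 0.31818611] [0.55610881 0.01820921 0.2       ] [-0.24422076 -1.02947378  0.7361343 ]
```

View pics/w1.png

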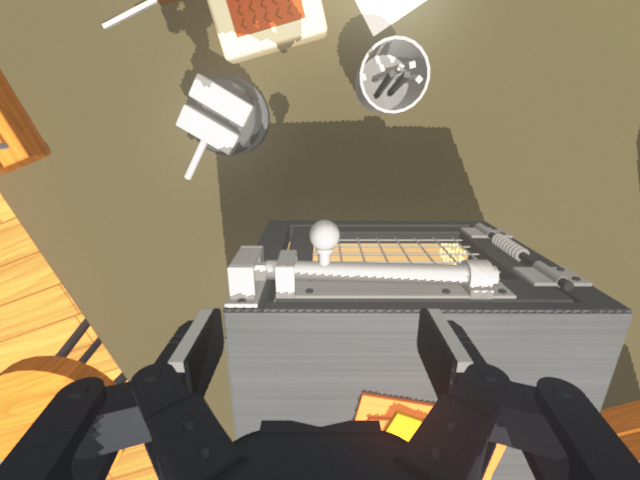

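The wrist view shows the knob at (324,236), the rod running level at row 270, and the keeper at (245,270), so the yaw is right. The fingers straddle column 320. I'll combine the three views and descend with open fingers, then check.

```bash
python3 - <<'E'
from h import *
S=robot.camera_info("scene");D=robot.camera_info("side");W=robot.camera_info("wrist")
print(tri([(S,(332,211)),(D,(300.9,222.6)),(W,(324,236))]))
print(plane(W,(324,236),.204))
e=np.array([plane(W,p,.242) for p in((228,309),(632,310))]);v=e[1]-e[0];print(e,np.arctan2(v[1],v[0]))
E
```

```text
(array([0.55270427, 0.01369947, 0.20568741]), [0.0015479160204560432, 0.0011558583624623761, 0.0008577013916497175])
[0.55263218 0.01508423 0.204     ]
[[0.63332208 0.03143471 0.242     ]
 [0.35837698 0.13368585 0.242     ]] 2.785545552386823
```

```bash
python3 - <<'E'
from h import *
o=np.array([-np.cos(YAW),-np.sin(YAW),0])
k=np.array([.5527,.0142,.2045])
robot.gripper_to(.055,25)
p=k+.002*o
robot.move_l(p+[0,0,.04],ori(YAW+np.pi/2),velocity=.12)
robot.move_l(p-[0,0,.020],velocity=.08)
print(robot.get_t(),robot.get_ee_pos()-p,robot.get_force())
f0=robot.get_force();W=robot.camera_info("wrist");im=robot.get_image("wrist")
robot.gripper_to(0.0,25)
print(robot.get_t(),robot.get_opening(),robot.get_grip_force(),robot.get_force()-f0)
im2=robot.get_image("wrist")
c=np.hstack([cv2.resize(im,(400,300)),cv2.resize(im2,(400,300))]);cv2.imwrite("pics/w2.png",c[:,:,::-1])
E
```

```text
6.05 [ 0.00044112 -0.00010422 -0.0195887 ] [ 0.19388954 -0.1058665  -0.06164469]
6.4917 0.022274562442790247 24.410304129123688 [-0.28598147  0.05116159  1.18128168]
```

View pics/w2.png

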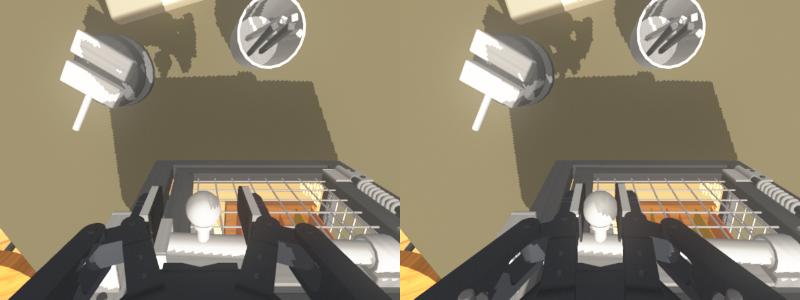

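The right half shows the knob at (601,211) held between both pads. I'll lift it 8 mm and check the force and slip.

```bash
python3 - <<'E'
from h import *
robot.gripper_to(0.0,40)
f0=robot.get_force();p=robot.get_ee_pos();np.save("p0.npy",p)
im0=robot.get_image("scene");s0=robot.get_image("side")
for dz in(.003,.006,.008):
    robot.move_l(p+[0,0,dz],velocity=.03)
    print(robot.get_t(),robot.get_ee_pos()-p,robot.get_force()-f0,robot.get_opening())
a=[x for x in (im0,robot.get_image("scene"))]; b=[s0,robot.get_image("side")]
W=robot.get_image("wrist")
f=lambda x,y,h,w,i:cv2.resize(i[y:y+h,x:x+w],(260,260),interpolation=cv2.INTER_CUBIC)
c=np.vstack([np.hstack([f(300,165,75,75,i) for i in a]+[cv2.resize(W[240:480,180:420],(260,260))]),np.hstack([f(265,180,75,75,i) for i in b]+[np.zeros((260,260,3),np.uint8)])])
cv2.imwrite("pics/l.png",c[:,:,::-1])
E
```

```text
7.1167 [-9.71266394e-05 -1.70269318e-04  2.55230086e-03] [ 0.95590887 -2.34972604 -4.5147729 ] 0.021161235373126343
7.3667 [-3.52186275e-04 -2.15530508e-05  5.50747508e-03] [-0.17868381 -0.60739473 -7.53513474] 0.021652380654589992
7.6167 [-3.09831527e-04  7.92296761e-05  8.26043890e-03] [-2.20498175 -1.0017196  -3.49628812] 0.021676642762004338
```

View pics/l.png

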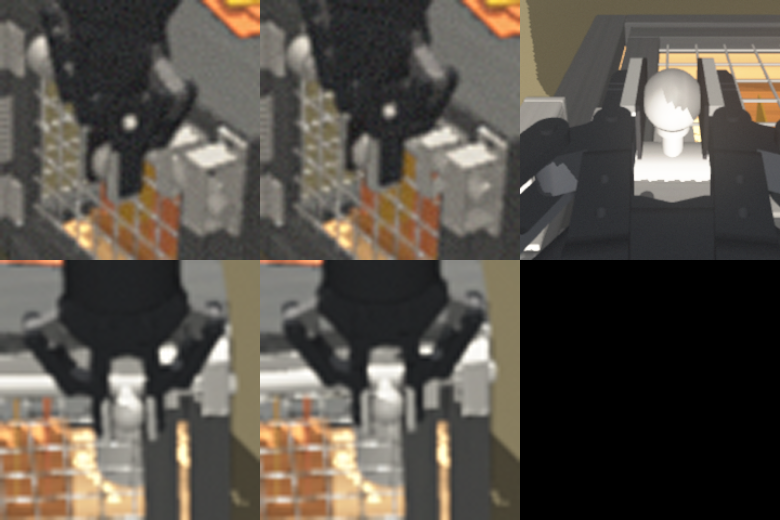

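The knob rose about 3 px along with the fingers in the side view, from (128,408) to (385,398) in the crop, so it did not slip. Next is the draw towards the hinge in short steps with force checks.

```bash
python3 - <<'E'
from h import *
u=np.array([-np.sin(YAW),np.cos(YAW),0]);o=np.array([-np.cos(YAW),-np.sin(YAW),0])
p=np.load("p0.npy")+[0,0,.0083]
f0=robot.get_force()
for d in(.003,.006,.010,.015,.020,.025,.030,.034):
    robot.move_l(p+d*u,velocity=.03)
    f=robot.get_force();df=f-f0;e=robot.get_ee_pos()-p
    print(round(robot.get_t(),2),np.round([e@u,e@o,e[2]],4),np.round([df@u,df@o,df[2]],1),round(robot.get_opening(),4))
    if abs(df@u)>12: print("STOP");break
S=robot.get_image("scene");D=robot.get_image("side");W=robot.get_image("wrist")
f=lambda x,y,i:cv2.resize(i[y:y+75,x:x+75],(260,260),interpolation=cv2.INTER_CUBIC)
c=np.hstack([f(300,165,S),f(265,180,D),cv2.resize(W[200:480,140:420],(260,260))])
cv2.imwrite("pics/d.png",c[:,:,::-1])
E
```

```text
8.02 [0.0028 0.0001 0.0002] [-1.6 -0.5 -0.5] 0.0213
8.27 [0.0062 0.0001 0.0001] [-0.3  1.1 -0.6] 0.0215
8.55 [ 0.0105  0.     -0.0001] [-0.7  0.8 -1.3] 0.0212
8.87 [ 0.0157 -0.0001 -0.0001] [ 0.1  0.3 -1.5] 0.0216
9.18 [ 0.0205 -0.0001 -0.0001] [-1.   0.5 -1.9] 0.0218
9.5 [ 0.0255 -0.0001 -0.0001] [-1.1  0.3 -1.2] 0.0213
9.82 [ 0.0306 -0.     -0.0001] [-0.6  0.4 -1.2] 0.0212
10.1 [ 0.0345 -0.     -0.0001] [-1.2  1.2 -0.8] 0.0215
```

View pics/d.png

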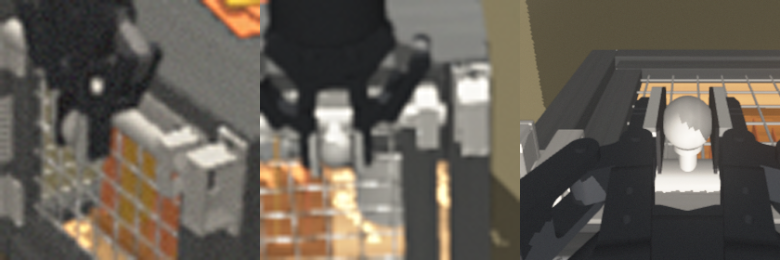

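The bolt is drawn about 34 mm with low forces, and its nose is clear of the keeper: in the side crop the keeper at (470,100) is empty. Now I'll swing the gate open on an arc about the hinge.

```bash
python3 - <<'E'
from h import *
h=np.array([.3806,.1212]);p=robot.get_ee_pos();f0=robot.get_force()
for th in np.append(np.arange(.06,.36,.06),.36):
    c,s=np.cos(th),np.sin(th)
    r=np.array([[c,s],[-s,c]])@(p[:2]-h)
    robot.move_l(np.append(h+r,p[2]),ori(YAW+np.pi/2-th),velocity=.06)
    f=robot.get_force()-f0;u=r/np.linalg.norm(r);t=np.array([u[1],-u[0]])
    print(round(robot.get_t(),2),round(th,2),np.round([f[:2]@u,f[:2]@t,f[2]],1),round(robot.get_opening(),4),robot.get_grip_force())
    if np.linalg.norm(f)>25: print("STOP");break
robot.wait(.3)
S=robot.get_image("scene");D=robot.get_image("side");W=robot.get_image("wrist")
c=np.hstack([cv2.resize(S[120:300,260:450],(260,260)),cv2.resize(D[130:300,190:360],(260,260)),cv2.resize(W[:,80:560],(260,260))])
cv2.imwrite("pics/o.png",c[:,:,::-1])
E
```

```text
10.57 0.06 [ 1.6 -3.3  0.2] 0.0216 39.38682496547699
10.89 0.12 [ 0.8 -3.2 -0.4] 0.0219 39.39443528652191
11.21 0.18 [ 0.5 -3.4 -0.3] 0.0213 39.395654797554016
11.53 0.24 [ 0.5 -3.5 -1.1] 0.0213 39.39441919326782
11.84 0.3 [-0.  -4.3 -0.5] 0.0217 39.39210891723633
12.16 0.36 [-0.8 -3.7  0.6] 0.0216 39.38996493816376
```

View pics/o.png

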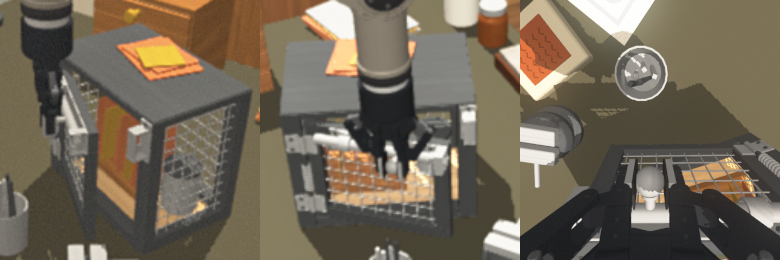

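The gate stands ajar with the knob still between the pads at (650,185) in the wrist crop. The spring force is steady at about 3.7 N and the bystanders look undisturbed.

```bash
python3 -c "
from workcell import robot
print(robot.get_qvel().max() if hasattr(robot.get_qvel(),'max') else robot.get_qvel(),robot.get_grip_force());print(robot.hand_in())"
```

```text
0.003605844620914643 39.4192636013031
the job is handed in; nothing more can be done
None
```

I lifted the bolt, drew it about 34 mm clear of the keeper, and handed the job in at about 12.5 s with the gate swung to about 0.36 rad (about 8.5 cm at its free edge by calculation) and the fingers still holding the knob; the verdict was not shown.

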